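Seat the check rod against the moisture meter's end stop

TASK

The moisture meter needs its check rod: take the brass rod from its wooden rest and lay it in the meter's V-groove in front of the black arch, steel tip towards the red end stop. Then push it along the groove, under the arch's spring roller, until its tip has pressed the stop's little spring pin in and bears on the stop's steel sleeve with a light steady push of about 6 N (never more than 12 N on the stop) for a moment. Leave it lying there against the stop, and leave the basin, jar and brush alone.

Things in the scene. Friction and masses are not known exactly. Their poses are not given: they have to be found in the camera images.
- rod_center (a point): Centre of the check rod: solid brass cylinder, 24 mm diameter, 170 mm long, about 0.28 kg, blue tail end, steel tip. x axis: along the rod, from the tail (flat end face at -85 mm) to the tip (+85 mm). It starts level in its rest, 47 mm above the table. It may roll about its x axis, so only the direction of x matters.
- rod_tip (a point): Flat 12 mm wide end of the rod's steel tip, on the rod's axis, 85 mm from its centre; the last 10 mm taper as a cone from 24 to 12 mm diameter. Axes as rod_center.
- rest: Wooden rod rest, fixed: base 150 x 50 x 10 mm with two V supports 54 to 72 mm either side of the middle, 40 mm high, 34 mm wide; between them the space under the rod is free down to the base. Origin: centre of the underside; x along the lying rod (towards its tip), z up.
- cradle: Moisture meter, fixed: grey plate 80 mm wide, 10 mm thick, x = -145 to +205 mm, with an aluminium V-groove along x on the line y = 0. Origin at table height; x points along the groove to the red stop, z up. A rod seated in the groove has its axis 42 mm above the table; the groove's top edges are at 37 mm. White meter case 72 mm high behind the stop at x = +128 to +198 mm.
- groove_gap (a point): On the axis of a seated rod (42 mm above the table), at cradle x = -58 mm: where the rod's centre belongs when it is first laid down (tip then 23 mm short of the roller's middle). The groove is interrupted here by a 60 mm gap, open down to the plate, for the fingers; groove pieces, tops 37 mm over the table, 38 mm wide, lie 30 to 72 mm behind and 30 to 135 mm ahead of this point. Axes as cradle.
- roller (a point): Rest position of the middle of a sprung steel roller, 10 mm diameter, under a black arch (18 mm thick, 68 mm wide, 90 mm high, 44 mm opening) over the groove, at cradle x = +50 mm, 55 mm above the table. The rod's cone lifts it 4 mm; it then presses on the rod with about 2 N, so the rod drags (1 to 6 N, differing each time) from there to the stop.
- stop: Red fixed end-stop block, 20 mm (along x) x 44 x 52 mm high; origin: centre of its underside, 10 mm above the table; axes as cradle. From its front face (x = -10 mm) a rigid steel sleeve, 16 mm wide, sticks out on the rod's axis (32 mm above the origin) by 4 to 16 mm: set anew each time, not measured. A brass spring pin stands 2.5 mm out of the sleeve; about 1 N pushes it flush.
- basin_center (a point): Centre (half-way up) of a small loose pink bowl, 150 mm wide and 65 mm high. Leave alone.
- jar_center (a point): Centre (half-way up) of a loose amber jar with red lid, 68 mm wide and 100 mm high. Leave alone.
- brush_grip (a point): Grip of a loose hand brush with wooden handle, about 0.2 m long, lying on the table. Leave alone.
There are look-alikes about, which are no part of the job. There is more than one size of the part that bears rod_center; the job needs the middle-sized.

How it is judged:
On the way, in this order (a step that is already met when the one before it is completed fails the run):
1. the rod lies in the V-groove, tip towards the stop and still short of the arch (angle between the x axis of rod_center and the x axis of cradle, either way round below 0.05 rad and y of rod_center in the frame of cradle between -0.003 and 0.003 m and z of rod_center in the frame of cradle between 0.039 and 0.045 m and x of rod_tip in the frame of cradle between -0.01 and 0.042 m and contact force between rod and cradle above 0.5 N), for 0.2 s.
2. the rod's tip bears on the stop (its pin and sleeve included) with more than 3 N (contact force between rod and stop above 3 N), for 0.4 s.
At the end, for the whole second after the job is handed in: The rod lies at rest in the groove (axis within 3 mm of the groove's line and height, within 0.04 rad of its direction), released, its tip still touching the stop (sleeve or sprung pin, contact force over 0.2 N, 2 to 21 mm before the block); basin, jar and brush within 30 mm of where they stood (contact force between rod and stop above 0.2 N and x of rod_tip in the frame of stop between -0.031 and -0.012 m and y of rod_tip in the frame of stop between -0.003 and 0.003 m and z of rod_tip in the frame of stop between 0.029 and 0.035 m and angle between the x axis of rod_center and the x axis of cradle, either way round below 0.04 rad and linear speed of rod below 0.01 m/s and distance of each of basin_center, jar_center, brush_grip from where it was at the start of the episode below 0.03 m).
It fails at once if the rod is pressed on the stop (its pin and sleeve included) with more than 12 N (contact force between rod and stop above 12 N).
It fails at once if the basin, jar or brush is shifted by more than 30 mm (distance of any of basin_center, jar_center, brush_grip from where it was at the start of the episode above 0.03 m).
It also fails if it takes over 72 s, if anything falls off the work surface, if the arm or the gripper's body presses on something with over 40 N, if the wrist force passes 120 N, or if a joint passes its speed limit or range.

ROBOT

A 7-joint arm with a two-finger parallel gripper is mounted at the origin on the work surface. World frame = base frame: x ahead of the robot, y to its left, z up, the work surface at z = 0. Lengths are in m, angles in rad, forces in N, time in s.
With the tool pointing down it reaches from about 0.425 to 0.875 m from the base axis. Payload 8.4 kg.
Tool frame: the origin (TCP) lies on the mounting face of the last link; the fingertips stand 182 mm ahead of it and the grasp point (between the pads) lies 164 mm ahead of it (manip.tip_extent is the z of the fingertips in the tool frame, in m); z points along the fingers, x is the direction in which the jaws open and shut, and the axes are right-handed (so a half turn about z gives the same grasp; the last joint's range is limited). The gripper opens to 87 mm and grips with 3 to 60 N. Pads are 19 mm wide; open, the fingers measure 117 mm over their backs; the gripper's body (75 mm by 190 mm) begins 51 mm behind the grasp point.
Start: joints at [1.194, 0.333, 0.04, 1.465, -0.013, 1.343, -0.059], TCP at [0.178, -0.625, 0.405] pointing down, gripper open.
Joint ranges: [-2.58, 2.58], [-0.38, 2.09], [-1.3, 1.39], [0.25, 2.4], [-1.5, 4.64], [0.08, 2.09], [-2.65, 2.65]. Speed limits (rad/s): [2.22, 2.22, 2.79, 2.79, 3.14, 3.14, 3.14].

INTERFACE

Orientations are given as a unit quaternion [x, y, z, w].
In Python, from bench import manip gives the robot as it stands. The module is installed in compiled form; this text tells all that it offers.
- The arm moves only by the shell command python3 -m handwheel 'ROWS'. ROWS is JSON, one flat list of numbers, 7 for each row, row after row: the turn, a rotation vector about the tool's x, y, z in degrees, then the shift along the tool's x, y, z in cm, then the closure, from -1 (fully open) to 1 (shut), so that 0 is half open. In form: [rx, ry, rz, x, y, z, fingers, rx, ry, rz, x, y, z, fingers, ...]. A call has 1 to 5 rows; each row shifts and turns the commanded pose from where the row before left it, along the tool's axes as they then stand; what a row does not reach is not made up. A row lasts 1/10 s, in which the tool goes at most 50 mm and 8.59 degrees, less where a joint would pass 70% of its speed; a pose out of reach is approached as far as the arm can. A call with a gripper value outside its range is refused whole. The fingers move at their own pace and stop on an object; the grip force is fixed at half the most. Time passes only in rows, so rows that do not move let the fingers close. It gives the time, the measured TCP pose, the force and the opening at its end, in the units of the state.
- manip.observe(): the state, without advancing time (a new reading comes with each control period).
- manip.camera(name): name is "scene" or "top" or "wrist"; returns the picture (400x640x3 uint8, blue, green, red); there is no depth.
- manip.camera_model(name): a dict with "camera_matrix" (3x3 intrinsics, pixels), "distortion" ([k1, k2, p1, p2, k3] as OpenCV has them; the pictures are not rectified), "rvec" (rotation vector, rad) and "tvec" (3), from world to camera coordinates, as OpenCV has them; the wrist camera has in their place "hand_eye" (4x4, takes a point from camera to tool coordinates, whose origin is the TCP and whose axes are the tool frame's). Camera axes: x right, y down, z forward; pixel columns grow to the right and rows downward; lengths in m; the calibration is good to about 2 mm. A picture is of the moment at which its call begins: read the wrist's pose just before it. camera_model takes no time and is no camera call.
- manip.close_job(): hands the job in, once; it reports no verdict.
The state is a dict: "t": time; "joint_positions": joint angles; "qd": joint speeds; "tau": joint torques, N m; "eef_pos": TCP position; "eef_rot": TCP orientation; "ft_force": force on the tool from outside, world axes, zero at the start; "torque": the same for the moment, N m; "opening": opening from 0.0 (shut) to 1.0 (fully open).
Only numpy, scipy, OpenCV 4.12 (cv2) and the standard library are available. Lean on these libraries where they do the work, as an engineer would, in place of code of your own. Each camera call takes 0.05 s, during which the arm holds its last target. There are 200 camera calls.

## Working session

There is one attempt and no reset: what is moved stays moved. The work goes in short steps, Python scripts to look and compute and a shell command to move; the robot and the scene stay as the last step left them, time stands still between calls to the robot, and variables do not carry over. Pictures are saved under pics/ and viewed, about 8 in all and at most 12, crops included, and the job is handed in when it is done.

```bash
mkdir -p pics
python3 - <<'E'
from bench import manip
import cv2,numpy as np
for n in("top","scene"):
    cv2.imwrite(f"pics/{n}0.png",manip.camera(n))
    m=manip.camera_model(n); print(n,{k:np.round(v,4).tolist() for k,v in m.items()})
print({k:np.round(v,4).tolist() for k,v in manip.camera_model("wrist").items()})
print(manip.observe(),manip.tip_extent)
E
```

```text
top {'camera_matrix': [[389.314, 0.0, 326.4813], [0.0, 389.314, 200.5909], [0.0, 0.0, 1.0]], 'distortion': [-0.019, 0.0, 0.0, 0.0, 0.0], 'rvec': [2.1237, -2.1423, 0.1773], 'tvec': [-0.0052, 0.4918, 1.1937]}
scene {'camera_matrix': [[404.4071, 0.0, 323.4746], [0.0, 404.4071, 197.8871], [0.0, 0.0, 1.0]], 'distortion': [-0.0189, 0.0, 0.0, 0.0, 0.0], 'rvec': [1.4294, 2.4188, -0.6569], 'tvec': [0.236, -0.3362, 1.2885]}
{'camera_matrix': [[307.2162, 0.0, 316.406], [0.0, 307.2162, 206.1308], [0.0, 0.0, 1.0]], 'distortion': [-0.0553, 0.0, 0.0, 0.0, 0.0], 'hand_eye': [[1.0, -0.0007, -0.0009, 0.0003], [0.0009, 0.9574, 0.2889, -0.079], [0.0006, -0.2889, 0.9574, 0.0207], [0.0, 0.0, 0.0, 1.0]]}
{'t': 0.1, 'joint_positions': array([ 1.19379591,  0.33385108,  0.03984124,  1.46616715, -0.01336904,
        1.34327713, -0.05851663]), 'qd': array([ 0.00012672, -0.00182139,  0.00071311, -0.00305965,  0.00073129,
       -0.00206888, -0.00133441]), 'tau': array([ 3.63130413e-03, -6.57816124e+01,  1.33993529e+00, -4.04709578e+01,
       -5.96944825e-02,  4.10137977e-02, -6.29392517e-06]), 'eef_pos': array([ 0.17822056, -0.624935  ,  0.40394825]), 'eef_rot': array([ 7.98199690e-01, -6.02392511e-01, -6.06804044e-04, -3.85221505e-04]), 'ft_force': array([ 1.30908452,  0.95163178, -0.36431606]), 'torque': array([-0.0436878 , -0.00139374,  0.0206553 ]), 'opening': 0.9999052823647026} 0.1822
```

View pics/top0.png

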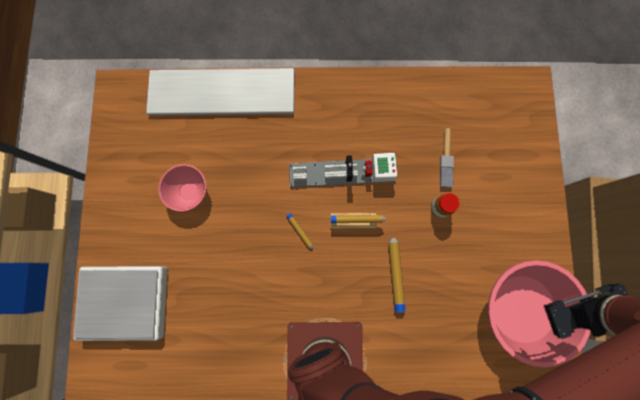

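View pics/scene0.png

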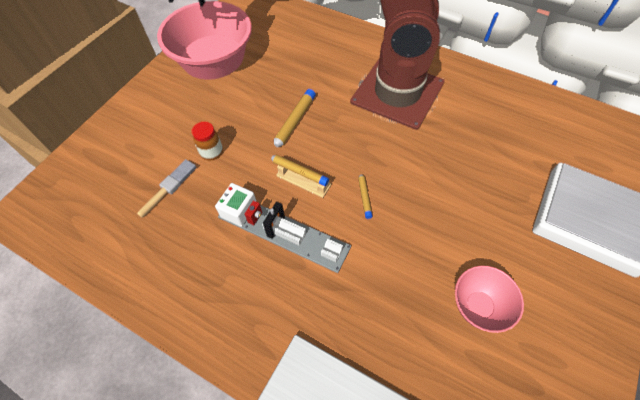

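Three rods show in the top view: a small one on the table at (300,231), a large one on the table at (397,275), and one in the wooden rest at (358,219) with its blue tail left and tip right. The rod in the rest fits the description: middle-sized and lying in its rest. The cradle runs from (291,176) to (397,166), with the stop towards the right. I'll confirm in one enlarged crop and take a first measurement.

```bash
cat > h.py <<'E'
from bench import manip
import cv2,numpy as np
from scipy.spatial.transform import Rotation as R
def cam(name,obs=None):
    m=manip.camera_model(name);K=np.array(m["camera_matrix"]);D=np.array(m["distortion"])
    if "rvec" in m:
        Rm=cv2.Rodrigues(np.array(m["rvec"],float))[0];t=np.array(m["tvec"],float).ravel()
        return K,D,Rm.T,-Rm.T@t
    H=np.array(m["hand_eye"]);Rt=R.from_quat(obs["eef_rot"]).as_matrix()
    return K,D,Rt@H[:3,:3],np.array(obs["eef_pos"])+Rt@H[:3,3]
def plane(c,px,z):
    K,D,Rc,o=c
    u=cv2.undistortPoints(np.array(px,float).reshape(-1,1,2),K,D).reshape(-1,2)
    d=np.c_[u,np.ones(len(u))]@Rc.T
    return o+d*((z-o[2])/d[:,2])[:,None]
def proj(c,P):
    K,D,Rc,o=c
    return cv2.projectPoints(np.array(P,float).reshape(-1,3),cv2.Rodrigues(Rc.T)[0],-Rc.T@o,K,D)[0].reshape(-1,2)
E
python3 - <<'E'
from h import *
im=cv2.imread("pics/top0.png");c=cam("top")
cv2.imwrite("pics/crop0.png",cv2.resize(im[140:240,280:410],None,fx=6,fy=6,interpolation=cv2.INTER_CUBIC))
print("rod tail,tip",plane(c,[[332,218],[385,219]],.047).round(3))
print("cradle ends",plane(c,[[291,176.5],[397,166]],.01).round(3))
for z,p in((.075,(182,188)),):print("basin",plane(c,[p],z))
print("jar",plane(c,[[449,203]],.1))
E
```

```text
rod tail,tip [[ 0.435 -0.026  0.047]
 [ 0.431 -0.192  0.047]]
cradle ends [[ 0.578  0.107  0.01 ]
 [ 0.611 -0.244  0.01 ]]
basin [[0.52979639 0.43983027 0.075     ]]
jar [[ 0.4710827 -0.3794661  0.1      ]]
```

View pics/crop0.png

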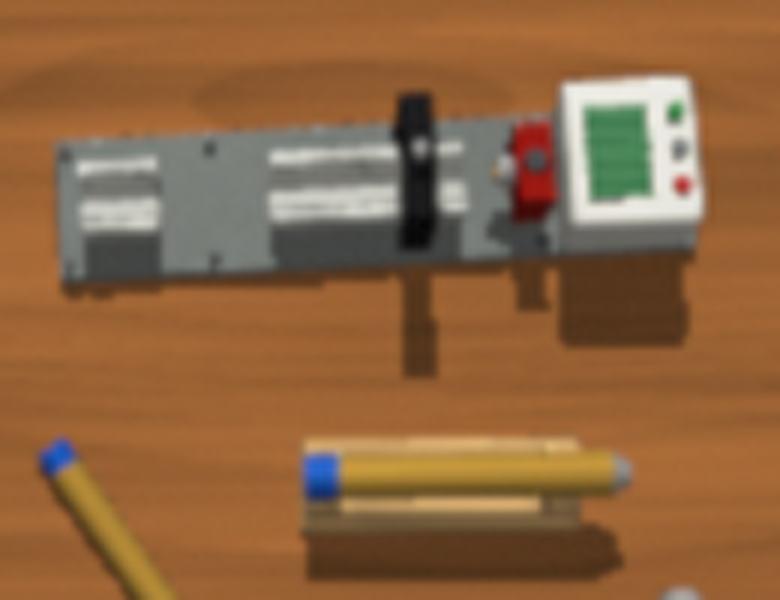

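The crop confirms it: the rod in the rest is about 166 mm long as measured, blue tail left and steel tip right. The small rod is at left and the large one lies below. I'll move above the rod.

```bash
H="python3 -m handwheel"
$H '[0,0,0,-1.5,-3.8,0,-1, 0,0,0,-1.5,-3.8,0,-1, 0,0,0,-1.5,-3.8,0,-1, 0,0,0,-1.5,-3.8,0,-1, 0,0,0,-1.5,-3.8,0,-1]' >/dev/null
$H '[0,0,0,-1.5,-3.8,0,-1, 0,0,0,-1.5,-3.6,0,-1, 0,0,0,-3.5,-1.4,0,-1, 0,0,0,-3.5,-1.4,0,-1, 0,0,0,-3.5,-1.4,0,-1]'
$H '[0,0,0,-3.5,-1.4,0,-1, 0,0,0,-3.5,-1.4,0,-1, 0,0,0,-3.5,-1.4,0,-1, 0,0,0,-3.5,-1.4,0,-1, 0,0,0,-3.5,-1.4,0,-1]' >/dev/null
$H '[0,0,0,-3.5,-1.4,0,-1, 0,0,-8.2,0,0,0,-1, 0,0,-8.2,0,0,0,-1, 0,0,-8.2,0,0,0,-1, 0,0,-8.2,0,0,0,-1]' >/dev/null
$H '[0,0,-8.2,0,0,0,-1, 0,0,-8.2,0,0,0,-1, 0,0,-8.2,0,0,0,-1, 0,0,-8.2,0,0,0,-1, 0,0,-8.2,0,0,0,-1]'
```

```text
t: 1.1
eef_pos: [0.415, -0.3376, 0.4042]
eef_rot: [0.798, -0.602, -0.001, 0.0]
ft_force: [-0.1, -0.1, 0.8]
opening: 0.996
t: 2.6
eef_pos: [0.438, -0.1142, 0.4045]
eef_rot: [1.0, 0.0, -0.0, -0.0]
ft_force: [-0.8, 0.3, 0.3]
opening: 0.998
```

View it.

Run:
```python
from h import *
o=manip.observe();im=manip.camera("wrist");cv2.imwrite("pics/w1.png",im)
import pickle;pickle.dump({k:o[k] for k in("eef_pos","eef_rot")},open("pics/w1.pkl","wb"))
c=cam("wrist",o)
print(proj(c,[[.435,-.025,.047],[.432,-.195,.047],[.578,.107,.01],[.607,-.24,.01]]).round(0))
```

```text
[[314. 104.]
 [312. 253.]
 [447. -20.]
 [440. 271.]]
```

View pics/w1.png

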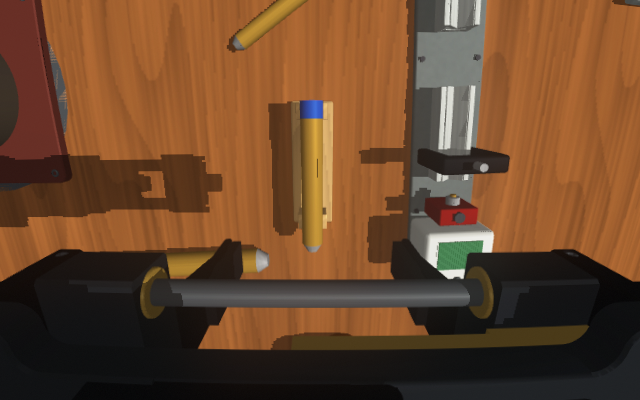

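The wrist view shows the rod from its blue tail at (311,100) to its tip at (313,250). The groove is at the right, with the gap near (448,60), arch at (460,160) and stop at (451,208).

Run:
```python
from h import *
import pickle
o=pickle.load(open("pics/w1.pkl","rb"));c=cam("wrist",o);im=cv2.imread("pics/w1.png")
h=cv2.cvtColor(im,cv2.COLOR_BGR2HSV)
b=cv2.inRange(h,(105,120,60),(130,255,255));b[:80]=0;b[130:]=0
y,x=np.nonzero(b[:, :400]);print("blue",x.min(),x.max(),y.min(),y.max())
br=cv2.inRange(h,(17,120,60),(30,255,255))
pts=[]
for r in range(125,240,10):
    q=np.nonzero(br[r,285:340])[0]+285
    print(r,q.min() if len(q) else None,q.max() if len(q) else None,end='; ')
print()
P=plane(c,[[311.5,100],[311.5,125],[312.5,240],[313,251]],.047);print(P.round(4))
# plate edges rows, grey mask
g=cv2.inRange(h,(0,0,60),(179,60,255))
for r in range(10,200,10):
    q=np.nonzero(g[r,395:520])[0]+395;print(r,q.min(),q.max(),end='; ')
```

```text
blue 302 322 100 117
125 292 332; 135 295 332; 145 295 332; 155 292 332; 165 293 331; 175 294 331; 185 293 331; 195 293 331; 205 294 331; 215 295 331; 225 300 326; 235 303 322; 
[[ 0.432  -0.0208  0.047 ]
 [ 0.4319 -0.0463  0.047 ]
 [ 0.4325 -0.1783  0.047 ]
 [ 0.4331 -0.1926  0.047 ]]
10 416 485; 20 416 484; 30 416 484; 40 415 483; 50 415 482; 60 415 482; 70 414 481; 80 414 480; 90 413 480; 100 413 479; 110 413 478; 120 412 477; 130 412 476; 140 412 475; 150 412 470; 160 411 416; 170 411 487; 180 411 472; 190 410 471;
```

```bash
H="python3 -m handwheel"
$H '[0,0,0,-0.55,-0.7,0,-1, 0,0,0,0,0,4,-1, 0,0,0,0,0,4,-1, 0,0,0,0,0,4,-1, 0,0,0,0,0,3,-1]' 
$H '[0,0,0,0,0,2,-1, 0,0,0,0,0,1.3,-1, 0,0,0,0,0,1.05,-1, 0,0,0,0,0,0,-1, 0,0,0,0,0,0,-1]' 
$H '[0,0,0,0,0,0,1, 0,0,0,0,0,0,1, 0,0,0,0,0,0,1, 0,0,0,0,0,0,1, 0,0,0,0,0,0,1]'
$H '[0,0,0,0,0,0,1, 0,0,0,0,0,0,1, 0,0,0,0,0,0,1, 0,0,0,0,0,0,1, 0,0,0,0,0,0,1]'
```

```text
t: 3.15
eef_pos: [0.4315, -0.1066, 0.2527]
eef_rot: [1.0, -0.005, -0.001, -0.0]
ft_force: [-1.0, 0.2, -0.5]
opening: 0.998
t: 3.65
eef_pos: [0.433, -0.1072, 0.2119]
eef_rot: [1.0, -0.003, 0.0, 0.0]
ft_force: [-0.4, 0.4, -0.6]
opening: 0.999
t: 4.15
eef_pos: [0.4327, -0.1072, 0.2114]
eef_rot: [1.0, -0.003, 0.0, 0.0]
ft_force: [-0.1, -0.3, -0.2]
opening: 0.633
t: 4.65
eef_pos: [0.4325, -0.1072, 0.2112]
eef_rot: [1.0, -0.002, -0.0, -0.0]
ft_force: [-2.4, 0.0, 1.4]
opening: 0.269
```

```bash
H="python3 -m handwheel"
$H '[0,0,0,0,0,0,1, 0,0,0,0,0,-1,1, 0,0,0,0,0,-3,1, 0,0,0,0,0,-4,1, 0,0,0,0,0,-4,1]' 
$H '[0,0,0,3,-2,-2,1, 0,0,0,4,-3,0,1, 0,0,0,4,-4,0,1, 0,0,0,2,-4,0,1, 0,0,0,0,0,0,1]'
$H '[0,0,0,0,0,0,1, 0,0,0,0,0,0,1]'
python3 - <<'E'
from h import *
import pickle
o=pickle.load(open("pics/w1.pkl","rb"));c=cam("wrist",o)
L=plane(c,[[r and x,r] for r,x in((20,415.7),(100,413),(190,410))],.01)
Rr=plane(c,[[484.5,20],[479.3,100],[475.3,140]],.01)
print(L.round(4),Rr.round(4))
o=manip.observe();im=manip.camera("wrist");cv2.imwrite("pics/w2.png",im)
pickle.dump({k:o[k] for k in("eef_pos","eef_rot")},open("pics/w2.pkl","wb"))
E
```

```text
t: 5.15
eef_pos: [0.4322, -0.1069, 0.3328]
eef_rot: [1.0, -0.002, -0.0, -0.0]
ft_force: [0.6, -0.2, -2.6]
opening: 0.267
t: 5.65
eef_pos: [0.5601, 0.0242, 0.3517]
eef_rot: [1.0, 0.002, 0.0, -0.002]
ft_force: [-0.8, 0.3, -2.4]
opening: 0.263
t: 5.85
eef_pos: [0.5583, 0.0167, 0.3512]
eef_rot: [1.0, -0.003, -0.0, 0.0]
ft_force: [-0.3, 0.4, -2.9]
opening: 0.263
[[ 0.5463  0.0663  0.01  ]
 [ 0.5494 -0.0186  0.01  ]
 [ 0.5547 -0.1263  0.01  ]] [[ 0.6239  0.0686  0.01  ]
 [ 0.6284 -0.0173  0.01  ]
 [ 0.6297 -0.0637  0.01  ]]
```

View pics/w2.png

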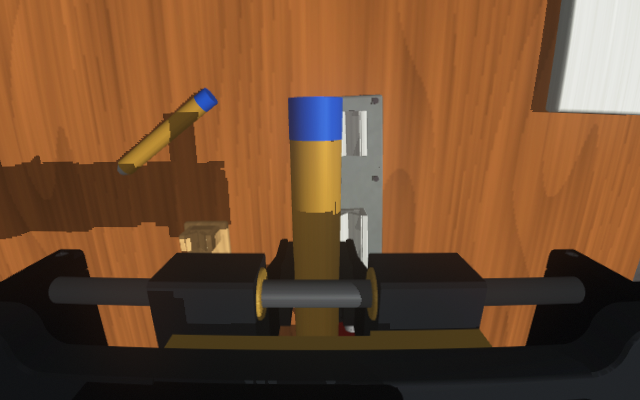

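The rod is held, blue tail at (315,97), and the groove pieces show beside it: the plate's rear corner at (383,96), and rear piece rows 110–155. I'll work out the groove from these edges and the top view.

Run:
```python
from h import *
import pickle
o=pickle.load(open("pics/w2.pkl","rb"));c=cam("wrist",o);o1=pickle.load(open("pics/w1.pkl","rb"));c1=cam("wrist",o1);ct=cam("top")
print("w2 plate corner,right edge",plane(c,[[382.5,96.5],[381.5,180],[381,240]],.01).round(4))
print("w2 groove tops -130,-88,-28",plane(c,[[364,111],[365,155],[365,210]],.037).round(4))
f=lambda x,y:[280+(x+.5)/6-.5,140+(y+.5)/6-.5]
print("top plate corners",plane(ct,[f(57,145),f(65,283)],.01).round(4))
print("top groove tops -130,-88,-28",plane(ct,[f(77,166),f(158,166),f(270,157),f(80,215),f(160,215),f(270,205)],.037).round(4))
print("w1 groove tops: -28 start, edges L/R",plane(c1,[[440,87],[479,87],[440,145],[474,145]],.037).round(4))
print("w1 stop front top z62",plane(c1,[[426,200],[468,198]],.062).round(4), "sleeve end~z50",plane(c1,[[453,194]],.047))
print("w2 tail end/rod axis z",plane(c,[[315.5,97],[316,200]],o["eef_pos"][2]-.164).round(4))
# target
d=np.array([.0436,-1]);d/=np.hypot(*d);print("angle deg",np.degrees(np.arctan2(d[0],-d[1])))
```

```text
w2 plate corner,right edge [[ 0.6237  0.1122  0.01  ]
 [ 0.6269  0.0277  0.01  ]
 [ 0.6301 -0.0414  0.01  ]]
w2 groove tops -130,-88,-28 [[0.6018 0.0981 0.037 ]
 [0.6041 0.0577 0.037 ]
 [0.6061 0.0028 0.037 ]]
top plate corners [[0.6218 0.1132 0.01  ]
 [0.5441 0.1082 0.01  ]]
top groove tops -130,-88,-28 [[ 0.6027  0.0996  0.037 ]
 [ 0.6023  0.056   0.037 ]
 [ 0.6067 -0.0044  0.037 ]
 [ 0.5756  0.0979  0.037 ]
 [ 0.5752  0.0549  0.037 ]
 [ 0.5802 -0.0042  0.037 ]]
w1 groove tops: -28 start, edges L/R [[ 0.5696 -0.006   0.037 ]
 [ 0.6125 -0.0051  0.037 ]
 [ 0.5759 -0.0677  0.037 ]
 [ 0.6151 -0.0672  0.037 ]]
w1 stop front top z62 [[ 0.5571 -0.1249  0.062 ]
 [ 0.6038 -0.1225  0.062 ]] sleeve end~z50 [[ 0.59323658 -0.12186099  0.047     ]]
w2 tail end/rod axis z [[0.558  0.1028 0.1872]
 [0.5579 0.0555 0.1872]]
angle deg 2.496514862921889
```

```bash
H="python3 -m handwheel"
$H '[0,0,0,2.97,-0.83,0,1, 0,0,-2.5,0,0,3,1, 0,0,0,0,0,4,1, 0,0,0,0,0,3,1, 0,0,0,0,0,1.2,1]' >/dev/null
$H '[0,0,0,0,0,0,1, 0,0,0,0,0,0,1, 0,0,0,0,0,0,1]'
python3 - <<'E'
from h import *
import pickle
o=manip.observe();im=manip.camera("wrist");cv2.imwrite("pics/w3.png",im)
pickle.dump({k:o[k] for k in("eef_pos","eef_rot")},open("pics/w3.pkl","wb"))
print(o["eef_pos"],R.from_quat(o["eef_rot"]).as_matrix().round(4)[:,0],R.from_quat(o["eef_rot"]).as_matrix().round(4)[:,2])
E
```

```text
t: 6.7
eef_pos: [0.5892, 0.0256, 0.2413]
eef_rot: [1.0, 0.019, 0.002, 0.0]
ft_force: [-0.5, -0.1, -3.1]
opening: 0.265
[0.58916144 0.02561209 0.24134226] [0.9993 0.0382 0.0032] [ 0.0032 -0.     -1.    ]
```

View pics/w3.png

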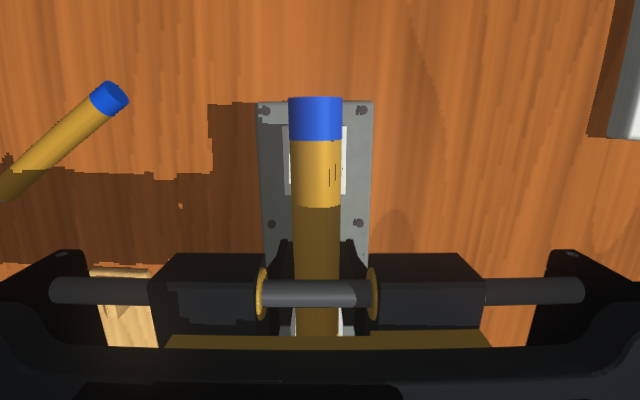

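Good view: the rod is above the groove, its tail at x 289–342. The plate's rear corners are at (257,102) and (373,102), bolts at (264,111), (361,110), (271,224), (358,222), and the rear groove piece spans x 283–347.

Run:
```python
from h import *
import pickle
o=pickle.load(open("pics/w3.pkl","rb"));c=cam("wrist",o);im=cv2.imread("pics/w3.png")
h=cv2.cvtColor(im,cv2.COLOR_BGR2HSV)
g=cv2.inRange(h,(0,0,60),(179,70,255))
E=[]
for r in range(120,240,12):
    q=np.nonzero(g[r,240:400])[0]+240;E.append((r,q.min(),q.max()+1))
E=np.array(E,float)
print(E.tolist())
L=plane(c,E[:,[1,0]],.01);Rr=plane(c,E[:,[2,0]],.01)
print("plate L/R/mid x, y",np.c_[L[:,0],Rr[:,0],(L+Rr)[:,0]/2,L[:,1]].round(4))
print(np.polyfit(L[:,1],L[:,0],1),np.polyfit(Rr[:,1],Rr[:,0],1))
w=h[150,270:360,2];print(w.tolist())
print("bolts",plane(c,[[264,111],[361,110],[271,224],[358,222]],.01).round(4))
print("groove piece",plane(c,[[283,150],[347,150],[347,127],[347,194]],.037).round(4))
za=o["eef_pos"][2]-.164
print("rod",plane(c,[[289,125],[342,125],[293,200],[339.5,200],[315.5,97]],za).round(4))
M=R.from_quat(o["eef_rot"]).as_matrix();print("grasp pt",o["eef_pos"]+M@[0,0,.164], "live",manip.observe()["eef_pos"])
```

```text
[[120.0, 256.0, 373.0], [132.0, 256.0, 373.0], [144.0, 257.0, 373.0], [156.0, 258.0, 372.0], [168.0, 258.0, 372.0], [180.0, 259.0, 371.0], [192.0, 260.0, 371.0], [204.0, 261.0, 370.0], [216.0, 262.0, 370.0], [228.0, 262.0, 369.0]]
plate L/R/mid x, y [[0.5465 0.6242 0.5854 0.0994]
 [0.5464 0.6248 0.5856 0.0916]
 [0.547  0.6255 0.5863 0.0836]
 [0.5476 0.6255 0.5866 0.0755]
 [0.5474 0.6263 0.5869 0.0672]
 [0.548  0.6263 0.5872 0.0588]
 [0.5486 0.6271 0.5878 0.0501]
 [0.5492 0.6271 0.5881 0.0413]
 [0.5498 0.6279 0.5888 0.0323]
 [0.5496 0.628  0.5888 0.023 ]]
[-0.04710654  0.55094526] [-0.04869351  0.62944567]
[73, 72, 72, 72, 72, 73, 73, 72, 73, 73, 73, 73, 74, 113, 118, 117, 116, 119, 121, 120, 84, 91, 92, 96, 100, 105, 111, 116, 123, 130, 135, 140, 145, 150, 154, 159, 161, 164, 167, 174, 176, 179, 182, 185, 188, 191, 196, 199, 205, 210, 215, 219, 223, 225, 226, 228, 227, 223, 221, 217, 213, 209, 205, 203, 201, 201, 200, 197, 195, 190, 186, 198, 223, 227, 229, 223, 153, 141, 141, 140, 141, 141, 141, 141, 141, 141, 141, 141, 140, 141]
bolts [[0.5519 0.1053 0.01  ]
 [0.6157 0.1083 0.01  ]
 [0.5563 0.0264 0.01  ]
 [0.6196 0.0302 0.01  ]]
groove piece [[0.5674 0.0833 0.037 ]
 [0.6053 0.0847 0.037 ]
 [0.6045 0.0979 0.037 ]
 [0.6071 0.0578 0.037 ]]
rod [[0.5741 0.0993 0.0773]
 [0.5981 0.1002 0.0773]
 [0.5765 0.0641 0.0773]
 [0.599  0.0649 0.0773]
 [0.5857 0.1118 0.0773]]
grasp pt [0.5896789  0.02560651 0.07734307] live [0.58904649 0.02566351 0.24116712]
```

The rod is aligned within about 0.6 mm and 0.1°. I'll lower it.

```bash
H="python3 -m handwheel"
$H '[0,0,-0.1,-0.05,0,1,1, 0,0,0,0,0,1,1, 0,0,0,0,0,0.8,1, 0,0,0,0,0,0.4,1, 0,0,0,0,0,0,1]'
$H '[0,0,0,0,0,0.2,1, 0,0,0,0,0,0.1,1, 0,0,0,0,0,0,1, 0,0,0,0,0,0,1]'
```

```text
t: 7.25
eef_pos: [0.5883, 0.0257, 0.2071]
eef_rot: [1.0, 0.02, 0.0, -0.0]
ft_force: [2.3, 0.3, -2.4]
opening: 0.268
t: 7.65
eef_pos: [0.5887, 0.0259, 0.2062]
eef_rot: [1.0, 0.02, 0.001, 0.0]
ft_force: [-1.9, -0.2, 13.7]
opening: 0.27
```

```bash
H="python3 -m handwheel"
$H '[0,0,0,0,0,-0.1,1, 0,0,0,0,0,0,-1, 0,0,0,0,0,0,-1, 0,0,0,0,0,0,-1, 0,0,0,0,0,0,-1]'
$H '[0,0,0,0,0,0,-1, 0,0,0,0,0,0,-1, 0,0,0,0,0,0,-1, 0,0,0,0,0,0,-1, 0,0,0,0,0,0,-1]'
$H '[0,0,0,0,0,-1,-1, 0,0,0,0,0,-4,-1, 0,0,0,0,0,-4,-1, 0,0,0,0,0,0,-1, 0,0,0,0,0,0,-1]'
python3 - <<'E'
from h import *
import pickle
o=manip.observe();im=manip.camera("wrist");cv2.imwrite("pics/w4.png",im)
pickle.dump({k:o[k] for k in("eef_pos","eef_rot")},open("pics/w4.pkl","wb"))
E
```

```text
t: 8.15
eef_pos: [0.5876, 0.0256, 0.2049]
eef_rot: [1.0, 0.02, -0.001, -0.0]
ft_force: [1.6, 0.8, -0.2]
opening: 0.542
t: 8.65
eef_pos: [0.5879, 0.0257, 0.2053]
eef_rot: [1.0, 0.02, -0.0, -0.0]
ft_force: [-0.5, -0.5, 0.0]
opening: 0.963
t: 9.15
eef_pos: [0.5882, 0.0257, 0.297]
eef_rot: [1.0, 0.02, 0.001, 0.0]
ft_force: [-0.5, 0.1, -0.7]
opening: 1.0
```

View pics/w4.png

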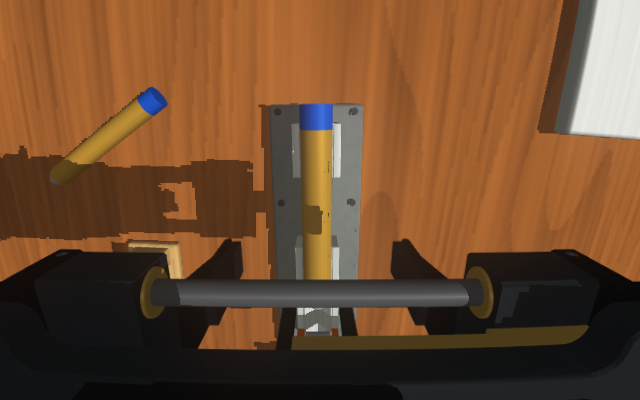

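The rod lies in the groove, blue tail at (316,104), no sign of tilt. Next I'll check that numerically, then go behind the tail with shut fingers.

```bash
H="python3 -m handwheel"
python3 - <<'E'
from h import *
import pickle
o=pickle.load(open("pics/w4.pkl","rb"));c=cam("wrist",o)
print(plane(c,[[316,104],[316.3,125],[317,250]],.042).round(4), R.from_quat(o["eef_rot"]).as_matrix()[:,1].round(4))
ct=cam("top");im=manip.camera("top");cv2.imwrite("pics/top1.png",im)
f=lambda x,y:[280+(x+.5)/6-.5,140+(y+.5)/6-.5]
print("sleeve end",plane(ct,[f(503,166)],.046),"stop front top",plane(ct,[f(514,128),f(516,216)],.062))
E
$H '[0,0,-0.4,0,-2.1,0,1, 0,0,0,0,-4,0,1, 0,0,0,0,-4,0,1, 0,0,0,0,-0.4,0,1, 0,0,0,0,0,0,1]'
$H '[0,0,0,0,0,2,1, 0,0,0,0,0,2.5,1, 0,0,0,0,0,2,1, 0,0,0,0,0,1,1, 0,0,0,0,0,0,1]'
$H '[0,0,0,0,0,0,1, 0,0,0,0,0,0,1, 0,0,0,0,0,0,1]'
```

```text
[[ 0.5847  0.1117  0.042 ]
 [ 0.5855  0.0968  0.042 ]
 [ 0.5901 -0.004   0.042 ]] [ 4.030e-02 -9.992e-01  3.000e-04]
sleeve end [[ 0.59829549 -0.12890285  0.046     ]] stop front top [[ 0.61480614 -0.13367641  0.062     ]
 [ 0.5670687  -0.13351193  0.062     ]]
t: 9.75
eef_pos: [0.5823, 0.1321, 0.2941]
eef_rot: [1.0, 0.025, -0.001, -0.0]
ft_force: [0.9, -0.8, 0.2]
opening: 0.633
t: 10.25
eef_pos: [0.5826, 0.1291, 0.2185]
eef_rot: [1.0, 0.023, -0.002, 0.0]
ft_force: [0.4, 1.0, 0.3]
opening: 0.171
t: 10.55
eef_pos: [0.5834, 0.1306, 0.2213]
eef_rot: [1.0, 0.024, 0.001, -0.0]
ft_force: [0.6, 0.2, -0.2]
opening: 0.014
```

```bash
H="python3 -m handwheel"
for i in 1; do
$H '[0,0,0,0,0.4,0,1, 0,0,0,0,0.4,0,1, 0,0,0,0,0.4,0,1, 0,0,0,0,0.4,0,1, 0,0,0,0,0.4,0,1]'
$H '[0,0,0,0,0.4,0,1, 0,0,0,0,0.4,0,1, 0,0,0,0,0.4,0,1, 0,0,0,0,0.4,0,1, 0,0,0,0,0.2,0,1]'
$H '[0,0,0,0,0.2,0,1, 0,0,0,0,0.2,0,1, 0,0,0,0,0.2,0,1, 0,0,0,0,0.2,0,1, 0,0,0,0,0.2,0,1]'
$H '[0,0,0,0,0.1,0,1]'
$H '[0,0,0,0,0.1,0,1]'
$H '[0,0,0,0,0.1,0,1]'
done | grep -v -e rot -e opening
```

```text
t: 11.05
eef_pos: [0.5841, 0.1109, 0.2206]
ft_force: [-0.8, 5.0, 3.4]
t: 11.55
eef_pos: [0.585, 0.0928, 0.2204]
ft_force: [0.6, 8.3, 2.7]
t: 12.05
eef_pos: [0.5854, 0.083, 0.2204]
ft_force: [0.4, 6.9, 2.3]
t: 12.15
eef_pos: [0.5855, 0.0818, 0.2204]
ft_force: [0.2, 6.9, 2.5]
t: 12.25
eef_pos: [0.5855, 0.081, 0.2204]
ft_force: [0.9, 6.7, 2.8]
t: 12.35
eef_pos: [0.5855, 0.08, 0.2204]
ft_force: [0.1, 5.6, 2.7]
```

```bash
H="python3 -m handwheel"
for i in 1; do
$H '[0,0,0,0,0.2,0,1, 0,0,0,0,0.2,0,1, 0,0,0,0,0.2,0,1, 0,0,0,0,0.2,0,1]'
$H '[0,0,0,0,0.1,0,1, 0,0,0,0,0.1,0,1]'
$H '[0,0,0,0,0.1,0,1]'
$H '[0,0,0,0,0.1,0,1]'
$H '[0,0,0,0,0.1,0,1]'
$H '[0,0,0,0,0,0,1]'
$H '[0,0,0,0,0,0,1]'
done | grep -v -e rot -e opening
```

```text
t: 12.75
eef_pos: [0.5859, 0.072, 0.2204]
ft_force: [-0.5, 6.2, 3.2]
t: 12.95
eef_pos: [0.586, 0.0699, 0.2203]
ft_force: [0.6, 6.3, 2.4]
t: 13.05
eef_pos: [0.5861, 0.0689, 0.2203]
ft_force: [0.7, 6.2, 3.1]
t: 13.15
eef_pos: [0.5861, 0.0679, 0.2203]
ft_force: [1.2, 6.3, 2.3]
t: 13.25
eef_pos: [0.5861, 0.0669, 0.2203]
ft_force: [1.2, 5.5, 1.8]
t: 13.35
eef_pos: [0.5862, 0.0667, 0.2203]
ft_force: [0.6, 5.3, 1.9]
t: 13.45
eef_pos: [0.5862, 0.0667, 0.2203]
ft_force: [0.9, 5.0, 2.2]
```

```bash
H="python3 -m handwheel"
cat > ok.py <<'E'
from bench import manip;import sys
o=manip.observe();print(round(o["t"],2),o["eef_pos"].round(4),o["ft_force"].round(1));sys.exit(o["ft_force"][1]>8.2)
E
k(){ python3 ok.py; }
{ $H '[0,0,0,0,0.1,0,1]' && k && $H '[0,0,0,0,0.1,0,1]' && k && $H '[0,0,0,0,0.1,0,1]' && k && $H '[0,0,0,0,0.1,0,1]' && k && $H '[0,0,0,0,0.1,0,1]' && k && $H '[0,0,0,0,0.05,0,1]' && k && $H '[0,0,0,0,0.05,0,1]' && k && $H '[0,0,0,0,0.05,0,1]' && k && $H '[0,0,0,0,0.05,0,1]' && k && $H '[0,0,0,0,0.05,0,1]' && k && $H '[0,0,0,0,0.05,0,1]' && k && $H '[0,0,0,0,0.05,0,1]' && k; } | grep -v :
```

```text
13.55 [0.5862 0.066  0.2203] [1.1 5.1 2.7]False
```

```bash
H="python3 -m handwheel"
sed -i 's/sys.exit(\(.*\))$/sys.exit(int(\1))/' ok.py
k(){ python3 ok.py; }
{ $H '[0,0,0,0,0.1,0,1]' && k && $H '[0,0,0,0,0.1,0,1]' && k && $H '[0,0,0,0,0.1,0,1]' && k && $H '[0,0,0,0,0.1,0,1]' && k && $H '[0,0,0,0,0.05,0,1]' && k && $H '[0,0,0,0,0.05,0,1]' && k && $H '[0,0,0,0,0.05,0,1]' && k && $H '[0,0,0,0,0.05,0,1]' && k && $H '[0,0,0,0,0.05,0,1]' && k && $H '[0,0,0,0,0.05,0,1]' && k && $H '[0,0,0,0,0.05,0,1]' && k; } | grep -v :
```

```text
13.65 [0.5863 0.0649 0.2203] [0.8 6.6 2.8]
13.75 [0.5863 0.0639 0.2203] [-0.3  5.4  2.1]
13.85 [0.5863 0.0629 0.2203] [0.6 5.8 2.8]
13.95 [0.5864 0.0619 0.2203] [2.  6.  2.1]
14.05 [0.5864 0.0613 0.2203] [1.1 6.8 2.1]
14.15 [0.5864 0.0609 0.2203] [-0.1  6.7  1.7]
14.25 [0.5865 0.0604 0.2203] [-0.6  5.6  2.1]
14.35 [0.5865 0.0599 0.2203] [0.3 6.3 2.3]
14.45 [0.5865 0.0594 0.2203] [0.7 5.9 3.7]
14.55 [0.5865 0.059  0.2203] [1.  5.  2.1]
14.65 [0.5866 0.0584 0.2204] [0.4 5.6 2.3]
```

```bash
H="python3 -m handwheel"
k(){ python3 ok.py; }
{ $H '[0,0,0,0,0.05,0,1]' && k && $H '[0,0,0,0,0.05,0,1]' && k && $H '[0,0,0,0,0.05,0,1]' && k && $H '[0,0,0,0,0.05,0,1]' && k && $H '[0,0,0,0,0.05,0,1]' && k && $H '[0,0,0,0,0.05,0,1]' && k && $H '[0,0,0,0,0.05,0,1]' && k && $H '[0,0,0,0,0.05,0,1]' && k && $H '[0,0,0,0,0.05,0,1]' && k && $H '[0,0,0,0,0.05,0,1]' && k && $H '[0,0,0,0,0.05,0,1]' && k && $H '[0,0,0,0,0.05,0,1]' && k && $H '[0,0,0,0,0.05,0,1]' && k && $H '[0,0,0,0,0.05,0,1]' && k && $H '[0,0,0,0,0.05,0,1]' && k && $H '[0,0,0,0,0.05,0,1]' && k; } | grep -v :
```

```text
14.75 [0.5866 0.0579 0.2203] [0.7 6.3 2.2]
14.85 [0.5866 0.0575 0.2203] [1.1 6.4 3.2]
14.95 [0.5866 0.0571 0.2203] [0.6 8.6 2.3]
```

```bash
H="python3 -m handwheel"
k(){ python3 ok.py; }
{ $H '[0,0,0,0,0,0,1]'; k; $H '[0,0,0,0,0,0,1]'; k ; $H '[0,0,0,0,0.03,0,1]'; k; $H '[0,0,0,0,0,0,1]'; k; } | grep -v :
```

```text
15.05 [0.5866 0.057  0.2203] [0.3 7.2 3.6]
15.15 [0.5866 0.057  0.2203] [0.6 6.6 3. ]
15.25 [0.5866 0.0569 0.2203] [1.2 7.4 2.5]
15.35 [0.5866 0.0568 0.2204] [1.1 6.1 1.9]
```

```bash
H="python3 -m handwheel"
sed -i 's/>8.2/>9/' ok.py; k(){ python3 ok.py; }
{ $H '[0,0,0,0,0.03,0,1]' && k && $H '[0,0,0,0,0.03,0,1]' && k && $H '[0,0,0,0,0.03,0,1]' && k && $H '[0,0,0,0,0.03,0,1]' && k && $H '[0,0,0,0,0.03,0,1]' && k && $H '[0,0,0,0,0.03,0,1]' && k && $H '[0,0,0,0,0.03,0,1]' && k && $H '[0,0,0,0,0.03,0,1]' && k && $H '[0,0,0,0,0.03,0,1]' && k && $H '[0,0,0,0,0.03,0,1]' && k && $H '[0,0,0,0,0.03,0,1]' && k && $H '[0,0,0,0,0.03,0,1]' && k; } | grep -v :
```

```text
15.45 [0.5866 0.0566 0.2203] [-0.1  6.2  2.2]
15.55 [0.5867 0.0563 0.2204] [1.2 5.5 3.1]
15.65 [0.5866 0.056  0.2203] [1.1 6.1 2.2]
15.75 [0.5867 0.0557 0.2203] [0.5 7.3 2. ]
15.85 [0.5867 0.0554 0.2203] [-0.3  7.7  3. ]
15.95 [0.5867 0.0552 0.2203] [0.8 6.3 2.2]
16.05 [0.5867 0.0551 0.2204] [1.4 8.7 2.1]
16.15 [0.5867 0.055  0.2204] [0.3 9.6 2.2]
```

```bash
H="python3 -m handwheel"
sed -i 's/>9/>13/' ok.py; k(){ python3 ok.py; }
{ $H '[0,0,0,0,0,0,1]' && k && $H '[0,0,0,0,0.03,0,1]' && k && $H '[0,0,0,0,0,0,1]' && k && $H '[0,0,0,0,0.03,0,1]' && k && $H '[0,0,0,0,0,0,1]' && k ; } | grep -v :
```

```text
16.25 [0.5867 0.055  0.2204] [0.8 7.8 2. ]
16.35 [0.5867 0.0549 0.2204] [0.2 9.8 2.3]
16.45 [0.5867 0.0549 0.2204] [0.5 8.2 2.8]
16.55 [0.5867 0.0549 0.2204] [0.7 9.9 1.5]
16.65 [0.5867 0.0549 0.2203] [0.2 9.2 3.2]
```

```bash
H="python3 -m handwheel"
k(){ python3 ok.py; }
{ $H '[0,0,0,0,0.03,0,1]' && k && $H '[0,0,0,0,0.03,0,1]' && k && $H '[0,0,0,0,0.03,0,1]' && k && $H '[0,0,0,0,0,0,1]' && k && $H '[0,0,0,0,0,0,1]' && k ; } | grep -v :
```

```text
16.75 [0.5867 0.0548 0.2204] [ 0.2 12.3  1.4]
16.85 [0.5867 0.0547 0.2204] [ 1.1 12.1  1.6]
16.95 [0.5867 0.0547 0.2204] [ 0.2 12.5  2.6]
17.05 [0.5867 0.0547 0.2204] [ 0.5 12.5  2.1]
17.15 [0.5867 0.0547 0.2204] [ 0.3 11.6  1.3]
```

```bash
H="python3 -m handwheel"
k(){ python3 ok.py; }
{ $H '[0,0,0,0,0,0,1,0,0,0,0,0,0,1,0,0,0,0,0,0,1]'; k; $H '[0,0,0,0,0,0,1,0,0,0,0,0,0,1,0,0,0,0,0,0,1]'; k; $H '[0,0,0,0,0,0,1,0,0,0,0,0,0,1,0,0,0,0,0,0,1]'; k; $H '[0,0,0,0,-0.1,0,1,0,0,0,0,-0.1,0,1,0,0,0,0,-0.2,0,1,0,0,0,0,-0.4,0,1,0,0,0,0,-1,0,1]'; $H '[0,0,0,0,-2,0,1,0,0,0,0,-2,0,1,0,0,0,0,-2,-3,1,0,0,0,0,0,-4,1,0,0,0,0,0,-4,1]'; $H '[0,0,0,0,-2,0,1,0,0,0,0,0,0,1,0,0,0,0,0,0,1]'; k; }|grep -v :
python3 - <<'E'
from h import *
import pickle
o=manip.observe();w=manip.camera("wrist");t=manip.camera("top");s=manip.camera("scene")
a=cv2.resize(t[140:210,280:410],(780,420),interpolation=cv2.INTER_CUBIC)
cv2.imwrite("pics/t5.png",a);cv2.imwrite("pics/s5full.png",s)
cv2.imwrite("pics/s5.png",cv2.resize(s[170:280,200:360],(800,550),interpolation=cv2.INTER_CUBIC))
cv2.imwrite("pics/t5full.png",t)
E
```

```text
17.45 [0.5867 0.0547 0.2204] [-0.2 11.6  2.2]
17.75 [0.5866 0.0547 0.2204] [ 0.3 12.6  1.4]
18.05 [0.5867 0.0547 0.2204] [ 2.4 12.7  2.5]
19.35 [0.5817 0.1505 0.3295] [ 0.8 -0.8  0.2]
```

View pics/s5.png

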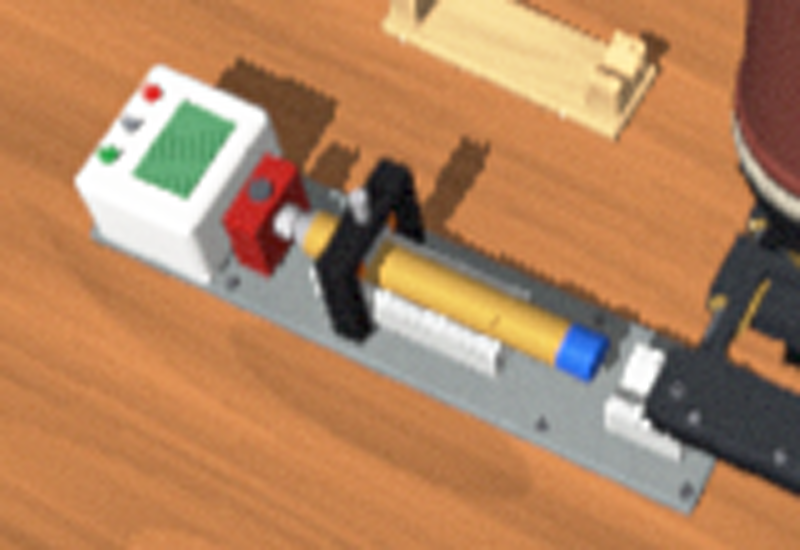

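View pics/t5full.png

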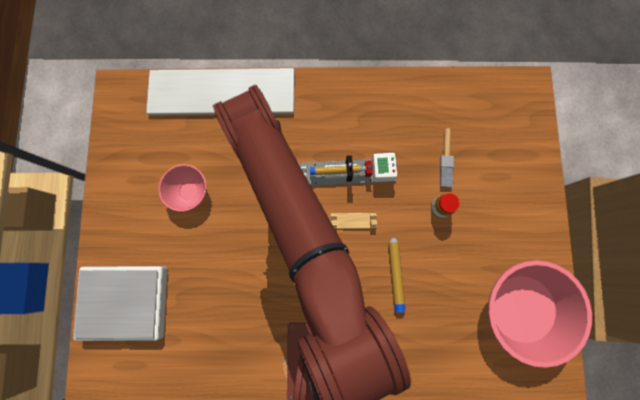

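The scene crop shows the rod lying under the arch, its tip against the stop's sleeve at about (297,225), with no visible gap. Its tail is free at (583,355). In the top view the basin (182,188), jar (447,205) and brush (447,160) are where they started. I'll hand in.

```bash
python3 -c "
from bench import manip
print(manip.close_job())"
```

```text
the job is handed in; nothing more can be done
None
```

The middle-sized brass rod now lies in the meter's V-groove with its steel tip against the red stop, released, and the job is handed in at about 19.5 s of the 72 s. I laid it in the gap short of the arch, then pushed it by its tail under the roller with shut fingers.

- **Push on the stop:** sliding drag read about 6 N. The final push read about 12.2 N and held for roughly 1.4 s, which leaves about 6 N on the stop. That figure is inferred, because the stop force itself is not measured. The fingers also felt an unexplained 2–3 N upward throughout the push, which I did not track down; if part of the 6 N was finger rubbing, the roller's own drag is lower than 6 N.
- **Contact with the sleeve:** the readings fit the pin giving way at about 2 mm before a firm stop. One earlier reading of 8.6 N did not last.
- **Last pictures:** after the fingers withdrew, the rod is seated with its tip visually on the sleeve. I judged the final contact only by eye in the scene picture. Basin, jar and brush look unmoved in the top view, also by eye.

My first script's force check had a fault that halted one push sequence early. It did no harm and I corrected it.

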